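# Load the drilling jig and snap its clamp shut

## Task

Get the aluminium box ready for drilling: push it along the jig's guide rails until it sits fully home against the steel end stop, and then flip the clamp's red lever over past centre so that the clamp snaps down and stays on the box. Do it all by pushing with the fingers: do not lift the box, and leave the battery pack, the carton and the meter where they are.

Things in the scene. Friction and masses are not known exactly. Their poses are not given: they have to be found in the camera images.
- jig: Drilling jig fixed to the bench: dark steel base plate 250 x 110 mm, 12 mm thick. Origin: centre of the plate's underside. x runs along the guide rails from the loading end (plate edge at -125 mm) to the clamp end (+125 mm), z up. Two rails (x = -100 to +20 mm, tops 18 mm above the bench) leave a 64 mm channel centred on y = 0.
- stop_face (a point): Centre of the lower edge of the end stop's face that the box must meet: jig x = +20 mm, y = 0, on the plate's top (12 mm above the bench). The stop is a steel bar across the jig, 90 mm wide, 14 mm thick, its top 36 mm above the bench. With the box home, the box's centre is at jig x = -20 mm.
- clamp_hinge (a point): Centre of the clamp's hinge line, which is parallel to the jig's y: jig x = +55 mm, y = 0, 72 mm above the bench, between two fixed blue cheek plates (x = +42 to +78 mm, |y| up to 22 mm, tops 86 mm above the bench). The rocker on it is the red lever and the steel hold-down arm in one piece.
- clamp (a joint): Rocker angle, rad: 0 = open (arm raised, red lever leaning back away from the box; the start), about 1.2 = clamped (arm level, rubber pad pressing on the box). An over-centre spring holds it at either end; dead centre is at 0.61, beyond which it snaps over by itself. To clamp, push the lever's end in the jig's -x direction, 6 to 10 N at first.
- lever_end (a point): Centre of the rounded end of the red grip (round bar 22 mm thick, last 47 mm of the lever plus 11 mm of round end; a 12 mm rod joins it to the hinge), 92 mm from the hinge, y = 0 of the jig. Open it leans 0.86 rad from upright to the jig's +x (point at x = +125, 132 mm above the bench); clamped about 0.35 rad to -x (159 mm up). The grip's top reaches 175 mm on the way.
- box_center (a point): Centre of the loose die-cast aluminium box with grey lid: 80 mm along the jig's x, 60 mm wide, 40 mm high, about 0.3 kg. It lies in the channel on the base plate (underside 12, top 52 mm above the bench), axes as the jig's, 25 to 55 mm short of the end stop at the start. The raised clamp arm does not hinder it.
- battery: Bystander: black and grey tool battery pack, 75 x 70 mm, 63 mm high, loose. Origin: centre of its underside.
- carton: Bystander: small cardboard carton, 70 x 60 mm, 50 mm high, loose. Origin: centre of its underside.
- meter: Bystander: blue hand-held meter lying flat, 140 x 72 mm, 38 mm high with its dial, loose. Origin: centre of its underside; x along its length.

How it is judged:
On the way, in this order (a step that is already met when the one before it is completed fails the run):
1. the box is home against the end stop (gap under 3 mm) while the clamp is still open (x of box_center in the frame of jig above -0.023 m and value of joint clamp below 0.3 rad), for 0.2 s.
2. the lever is past centre and the clamp is down on the box (value of joint clamp above 1.08 rad), for 0.2 s.
At the end, for the whole second after the job is handed in: The box lies flat and at rest in the jig, its gap to the end stop under 3 mm, and the clamp has snapped down on it (clamp joint above 1.08 rad) (x of box_center in the frame of jig between -0.023 and -0.015 m and z of box_center in the frame of jig below 0.036 m and angle between box_center's own z axis and vertical below 0.06 rad and value of joint clamp above 1.08 rad and linear speed of box below 0.02 m/s); the robot touches nothing.
It fails at once if the box is lifted more than 10 mm or tipped (z of box_center in the frame of jig above 0.042 m or angle between box_center's own z axis and vertical above 0.25 rad).
It fails at once if the battery pack, the carton or the meter is moved more than 15 mm (distance of any of battery, carton, meter from where it was at the start of the episode above 0.015 m).
It also fails if it takes over 43 s, if anything falls off the work surface, if the arm or the gripper's body presses on something with over 40 N, if the wrist force passes 120 N, or if a joint passes its speed limit or range.

## Robot

A 6-joint arm with a two-finger parallel gripper is mounted at the origin on the work surface. World frame = base frame: x ahead of the robot, y to its left, z up, the work surface at z = 0. Lengths are in m, angles in rad, forces in N, time in s.
With the tool pointing down it reaches from about 0.425 to 0.925 m from the base axis. Payload 12.5 kg.
Tool frame: the origin (TCP) lies midway between the tips of the shut fingers; the grasp point (between the pads) lies 19 mm behind it; z points along the fingers, x is the direction in which the jaws open and shut, and the axes are right-handed (so a half turn about z gives the same grasp; the last joint's range is limited). The gripper opens to 85 mm and grips with 20 to 120 N. Pads are 22 mm wide; open, the fingers measure 114 mm over their backs; the gripper's body (76 mm by 85 mm) begins 54 mm behind the grasp point. The pads swing forward as they close: fully open they stand 13 mm farther back than shut.
Start: joints at [1.114, 0.491, 1.559, -0, 1.092, -0.106], TCP at [0.215, 0.587, 0.231] pointing down, gripper open.
Joint ranges: [-3.1, 3.1], [-0.84, 2.19], [0.05, 2.79], [-1.13, 4.28], [0.06, 2.93], [-2.69, 2.69]. Speed limits (rad/s): [2.22, 2.22, 2.79, 3.14, 3.14, 3.14].

## Interface

Orientations are given as a unit quaternion [x, y, z, w].
In Python, from plant import sensors, capture, camera_model, bot gives the robot as it stands. The module is installed in compiled form; this text tells all that it offers.
- The arm moves only by the shell command python3 -m handwheel 'ROWS' [FORCE]. ROWS is JSON, a list that holds one entry, the list of rows, each a list of 7 numbers: the shift along the tool's x, y, z each as a share of 30 cm, from -1 to 1, then the turn, a rotation vector about the tool's x, y, z each as a share of 0.08 rad, from -1 to 1, then the gripper's target within -1 to 1 (shut at 1, half-way at 0, fully open at -1). A call has 1 to 5 rows; each row shifts and turns the pose as measured when the row begins, along the tool's axes as they then stand; what a row does not reach is not made up. A row lasts 1/12 s, in which the tool goes at most 41.7 mm and 7.16 degrees, less where a joint would pass 70% of its speed; a pose out of reach is approached as far as the arm can. A call with a number of a shift or a turn outside -1 to 1 is refused whole. A call with a gripper value outside its range is refused whole. The fingers move at their own pace and stop on an object; FORCE is the grip in N (left out, the last holds). Time passes only in rows, so rows that do not move let the fingers close. It gives the time, the measured TCP pose, the force and the opening at its end, in the units of the state.
- sensors.get_state(): the state, without advancing time (a new reading comes with each control period).
- capture(name): name is "scene" or "side" or "wrist"; returns the picture (480x640x3 uint8, red, green, blue); there is no depth.
- camera_model(name): a dict with "mtx" (3x3 intrinsics, pixels), "D" ([k1, k2, p1, p2, k3] as OpenCV has them; the pictures are not rectified), "R" (3x3) and "t" (3): a world point X has camera coordinates R X + t. Camera axes: x right, y down, z forward; pixel columns grow to the right and rows downward; lengths in m; the calibration is good to about 2 mm. A picture is of the moment at which its call begins: read the wrist's pose just before it. camera_model takes no time and is no camera call; for the wrist camera it gives the pose at the moment of the call.
- bot.job_done(): hands the job in, once; it reports no verdict.
The state is a dict: "time": time; "qpos": joint angles; "joint_vel": joint speeds; "tau": joint torques, N m; "position": TCP position; "eef_rot": TCP orientation; "contact_force": force on the tool from outside, world axes, zero at the start; "torque": the same for the moment, N m; "width": finger opening in m.
Only numpy, scipy, OpenCV 4.12 (cv2) and the standard library are available. Lean on these libraries where they do the work, as an engineer would, in place of code of your own. Each camera call takes 0.05 s, during which the arm holds its last target.

## Working session

There is one attempt and no reset: what is moved stays moved. The work goes in short steps, Python scripts to look and compute and a shell command to move; the robot and the scene stay as the last step left them, time stands still between calls to the robot, and variables do not carry over. Pictures are saved under pics/ and viewed, and the job is handed in when it is done.

```bash
mkdir -p pics
python3 - <<'E'
from plant import sensors,capture,camera_model
import cv2
s=sensors.get_state();print(s)
for n in("scene","side"):
    cv2.imwrite(f"pics/{n}0.png",cv2.cvtColor(capture(n),cv2.COLOR_RGB2BGR));m=camera_model(n);print(n,m)
E
```

```text
{'time': 0.0, 'qpos': array([ 1.11441535e+00,  4.91573449e-01,  1.55946909e+00, -2.63293897e-05,
        1.09167423e+00, -1.05612705e-01]), 'joint_vel': array([-0.00156236,  0.00227701, -0.00034398,  0.00083279,  0.0012581 ,
       -0.00044635]), 'tau': array([-2.56420710e-03, -6.18440008e+01, -2.61595488e+01, -2.18352902e-04,
        3.92387883e-03,  3.91100059e-05]), 'position': array([0.21465256, 0.58673979, 0.23071234]), 'eef_rot': array([ 8.19636371e-01,  5.72883848e-01, -4.86416707e-04,  2.81857474e-04]), 'contact_force': array([-0.29475069, -0.54292208, -0.33615374]), 'torque': array([-0.00566542, -0.03317043,  0.05190758]), 'width': 0.08576097692722033}
scene {'mtx': array([[577.74307806,   0.        , 311.7432604 ],
       [  0.        , 577.74307806, 244.53040626],
       [  0.        ,   0.        ,   1.        ]]), 'D': array([-0.04206148,  0.        ,  0.        ,  0.        ,  0.        ]), 'R': array([[-0.556207  ,  0.83094257,  0.01296998],
       [ 0.57672782,  0.3971864 , -0.71388234],
       [-0.59834672, -0.38958621, -0.70014555]]), 't': array([ 0.29651466, -0.27373121,  1.25282262])}
side {'mtx': array([[585.89672743,   0.        , 328.2211107 ],
       [  0.        , 585.89672743, 245.90836537],
       [  0.        ,   0.        ,   1.        ]]), 'D': array([-0.11986105,  0.        ,  0.        ,  0.        ,  0.        ]), 'R': array([[-9.05579278e-01, -4.24176354e-01,  7.69506496e-04],
       [-3.28501548e-01,  7.00171971e-01, -6.33913199e-01],
       [ 2.68352203e-01, -5.74311441e-01, -7.73403817e-01]]), 't': array([0.53905981, 0.24383095, 0.68822578])}
```

View pics/scene0.png

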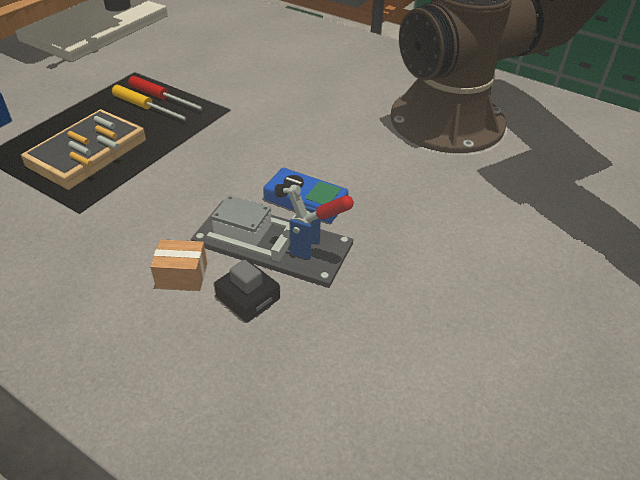

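View pics/side0.png

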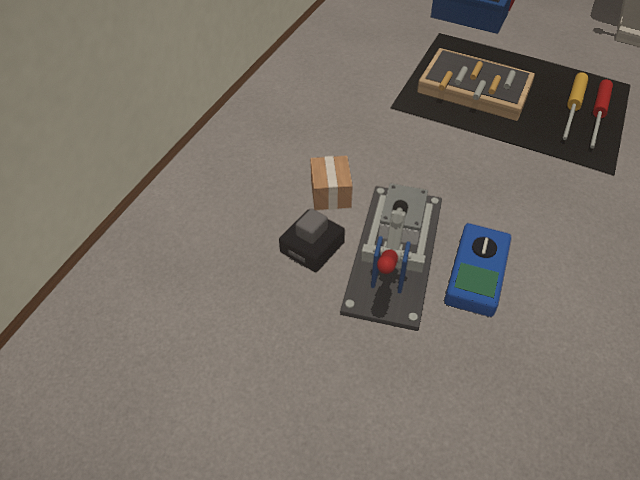

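The scene view shows the jig, with its plate spanning roughly (192,238) to (352,238) and (330,283). The red grip is at (335,208), the box lid at (240,213), the meter at (305,190), the carton at (180,265) and the battery at (247,290). The side view shows plate corners near (376,185), (441,198), (418,328) and (341,315). Next I'll zoom in to get the corners more exactly.

Run:
```python
import cv2
a=cv2.imread("pics/side0.png")[150:340,270:520]
cv2.imwrite("pics/side0z.png",cv2.resize(a,None,fx=3.15,fy=3.15,interpolation=cv2.INTER_CUBIC))
a=cv2.imread("pics/scene0.png")[160:330,140:370]
cv2.imwrite("pics/scene0z.png",cv2.resize(a,None,fx=3.4,fy=3.4,interpolation=cv2.INTER_CUBIC))
```

```text
(no output)
```

View pics/side0z.png

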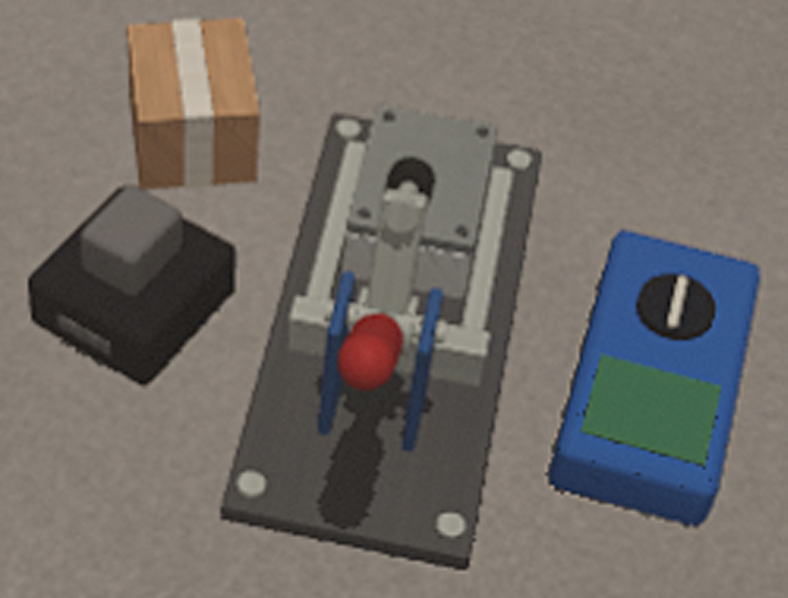

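View pics/scene0z.png

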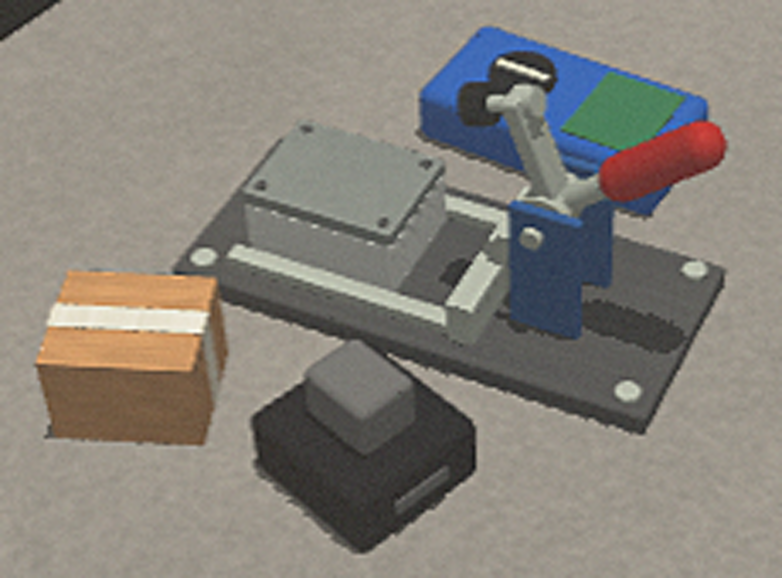

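The zoomed side view shows four bolts at (349,128), (519,159), (451,524) and (251,484), and lid screws at (388,117), (483,131), (365,213) and (461,232). In the zoomed scene view, three bolts are visible at (203,257), (694,269) and (627,391). The carton and battery lie on one side of the jig and the meter on the other.

```bash
cat > h.py <<'E'
import numpy as np,cv2
from plant import sensors,capture,camera_model
from scipy.spatial.transform import Rotation as Ro
def ray(m,uv):
    p=cv2.undistortPoints(np.array([[uv]],float),m['mtx'],m['D'])[0,0]
    R=np.array(m['R']);d=R.T@np.array([p[0],p[1],1]);return -R.T@np.array(m['t']),d
def plane(m,uv,z):
    o,d=ray(m,uv);return o+d*(z-o[2])/d[2]
def proj(m,X):
    return cv2.projectPoints(np.array(X,float).reshape(-1,1,3),cv2.Rodrigues(np.array(m['R']))[0],np.array(m['t']),m['mtx'],m['D'])[0][:,0]
E
python3 - <<'E'
from h import *
np.set_printoptions(precision=4,suppress=True)
S=camera_model("side");C=camera_model("scene")
zs=lambda p:(p[0]/3.15+270,p[1]/3.15+150)
zc=lambda p:(p[0]/3.4+140,p[1]/3.4+160)
f=lambda m,z,pts,h:np.array([plane(m,z(p),h) for p in pts])
bs=f(S,zs,[(349,128),(519,159),(451,524),(251,484)],.013)
bc=f(C,zc,[(203,257),(694,269),(627,391)],.013)
print("bolts side\n",bs,"\nscene\n",bc)
c=bs.mean(0);dx=(bs[2]+bs[3]-bs[0]-bs[1]);yaw=np.arctan2(dx[1],dx[0]);print("side c",c,yaw,np.linalg.norm(dx)/2,np.linalg.norm(bs[0]-bs[1]))
d=bc[2]-bc[0];print("scene yaw",np.arctan2(d[1],d[0]),"c",(bc[0]+bc[1])/2)
ls=f(S,zs,[(388,117),(483,131),(365,213),(461,232)],.052)
lc=f(C,zc,[(261,186),(308,128),(383,223),(427,164)],.052)
print("lid",ls.mean(0),lc.mean(0));
for nm,cc in(("side",c),("scene",(bc[0]+bc[1])/2)):
    R=Ro.from_euler('z',yaw).as_matrix()
    print(nm,[R.T@(l.mean(0)-cc) for l in(ls,lc)])
print("carton c",f(S,zs,[(190,60)],.05),"battery",f(S,zs,[(133,262)],.05),"meter",f(S,zs,[(655,365)],.03))
E
```

```text
bolts side
 [[ 0.5893 -0.1874  0.013 ]
 [ 0.5031 -0.2039  0.013 ]
 [ 0.4603  0.0161  0.013 ]
 [ 0.5469  0.0337  0.013 ]] 
scene
 [[ 0.5924 -0.1852  0.013 ]
 [ 0.463   0.0176  0.013 ]
 [ 0.5494  0.0345  0.013 ]]
side c [ 0.5249 -0.0854  0.013 ] 1.7617392203029123 0.22466212268543714 0.08779969677059118
scene yaw 1.7641628404458762 c [ 0.5277 -0.0838  0.013 ]
lid [ 0.5342 -0.1384  0.052 ] [ 0.5384 -0.1363  0.052 ]
side [array([-0.0538,  0.0009,  0.039 ]), array([-0.0525, -0.0036,  0.039 ])]
scene [array([-0.0549,  0.004 ,  0.039 ]), array([-0.0536, -0.0006,  0.039 ])]
carton c [[ 0.6679 -0.1628  0.05  ]] battery [[ 0.6351 -0.031   0.05  ]] meter [[ 0.4032 -0.0914  0.03  ]]
```

```bash
cat >> h.py <<'E'
JC=np.array([.5263,-.0846,0]);JY=1.763
JR=Ro.from_euler('z',JY).as_matrix()
def rep(jt):
    "jt: target TCP in jig frame; prints remaining move in tool axes (shares of 0.3) and turn (shares of .08)"
    s=sensors.get_state();p=s['position'];R=Ro.from_quat(s['eef_rot'])
    Rt=JR@np.array([[0,-1,0],[-1,0,0],[0,0,-1.]])
    d=R.inv().apply(JC+JR@np.array(jt)-p);t=(R.inv()*Ro.from_matrix(Rt)).as_rotvec()
    np.set_printoptions(precision=4,suppress=True)
    print("t",s['time'],"jig pos",JR.T@(p-JC),"shift",d/.3,"turn",t/.08,"F jig",JR.T@s['contact_force'],"w",s['width'])
E
python3 -m handwheel '[[[0,0,0,0,0,1,1],[0,0,0,0,0,1,1],[0,0,0,0,0,1,1],[0,0,0,0,0,1,1],[0,0,0,0,0,1,1]]]' 60
python3 -m handwheel '[[[0,0,0,0,0,1,1],[0,0,0,0,0,1,1],[0,0,0,0,0,1,1],[0,0,0,0,0,1,1],[0,0,0,0,0,1,1]]]'
python3 -c "
from h import *
rep([-.125,0,.231])"
```

```text
time: 0.52
position: [0.2143, 0.5861, 0.2289]
eef_rot: [0.92, 0.392, -0.002, 0.002]
contact_force: [-0.3, 0.1, -0.1]
width: 0.0257
time: 0.93
position: [0.2139, 0.5853, 0.2269]
eef_rot: [0.982, 0.191, -0.003, 0.004]
contact_force: [-0.2, 0.6, -0.3]
width: -0.0003
t 0.9333 jig pos [0.7173 0.1786 0.2269] shift [0.0472 2.8696 0.003 ] turn [0.0818 0.0756 2.4069] F jig [ 0.6057  0.1344 -0.302 ] w -0.0002929752473467339
```

```bash
python3 -m handwheel '[[[0,0,0,0,0,1,1],[0,0,0,0,0,1,1],[0.05,0,-0.03,0.05,0.05,0.4,1],[0.1,0.1,-0.03,0,0,0,1],[0.1,0.1,-0.03,0,0,0,1]]]'
python3 -c "
from h import *
rep([-.125,0,.231])"
```

```text
time: 1.35
position: [0.2941, 0.5418, 0.2505]
eef_rot: [0.996, 0.092, -0.003, 0.004]
contact_force: [0.9, 0.0, 1.0]
width: 0.0001
t 1.35 jig pos [0.6592 0.1083 0.2505] shift [0.3802 2.6108 0.0826] turn [ 0.097   0.0845 -0.0895] F jig [-0.1583 -0.9221  0.9642] w 9.87464817131801e-05
```

```bash
python3 -m handwheel '[[[0.05,0.13,0,0.1,0.1,-0.1,1],[0.05,0.13,0,0,0,0,1],[0.05,0.13,0,0,0,0,1],[0.05,0.13,0,0,0,0,1],[0.05,0.13,0,0,0,0,1]]]'
python3 -m handwheel '[[[0.03,0.13,0,0,0,0,1],[0.03,0.13,0,0,0,0,1],[0.02,0.13,0,0,0,0,1],[0.02,0.13,0,0,0,0,1],[0,0.13,0,0,0,0,1]]]'
python3 -c "
from h import *
rep([-.125,0,.231])"
```

```text
time: 1.77
position: [0.4066, 0.3645, 0.2505]
eef_rot: [0.995, 0.098, 0.001, -0.001]
contact_force: [0.1, 0.4, 0.2]
width: -0.0002
time: 2.18
position: [0.477, 0.1702, 0.2493]
eef_rot: [0.995, 0.098, 0.001, -0.001]
contact_force: [0.8, -0.1, 0.1]
width: 0.0
t 2.1833 jig pos [ 0.2596 -0.0003  0.2493] shift [-0.0059  1.2819  0.0597] turn [-0.0136 -0.0237  0.0475] F jig [-0.2046 -0.7254  0.1134] w 3.488087415642914e-05
```

```bash
python3 -m handwheel '[[[0,0.13,0,0,0,0,1],[0,0.13,0,0,0,0,1],[0,0.13,0,0,0,0,1],[0,0.13,0,0,0,0,1],[0,0.13,0,0,0,0,1]]]'
python3 -m handwheel '[[[0,0.13,0,0,0,0,1],[0,0.13,0,0,0,0,1],[0,0.13,0,0,0,0,1],[0,0.13,0,0,0,0,1],[0,0.13,0,0,0,0,1]]]'
python3 -c "
from h import *
rep([-.125,0,.032])
for n in('scene','side','wrist'):
    cv2.imwrite(f'pics/{n}1.png',cv2.cvtColor(capture(n),cv2.COLOR_RGB2BGR))
"
```

```text
time: 2.6
position: [0.5146, -0.0311, 0.2484]
eef_rot: [0.995, 0.098, 0.0, -0.001]
contact_force: [0.8, 0.4, 0.3]
width: 0.0003
time: 3.02
position: [0.5516, -0.2329, 0.2472]
eef_rot: [0.995, 0.097, -0.001, -0.001]
contact_force: [0.6, 1.2, -0.2]
width: -0.0004
t 3.0167 jig pos [-0.1504  0.0035  0.2472] shift [ 0.0126 -0.0827  0.7177] turn [-0.0344  0.0139  0.0354] F jig [ 1.0496 -0.8211 -0.1656] w -0.0003600761286432411
```

View pics/scene1.png

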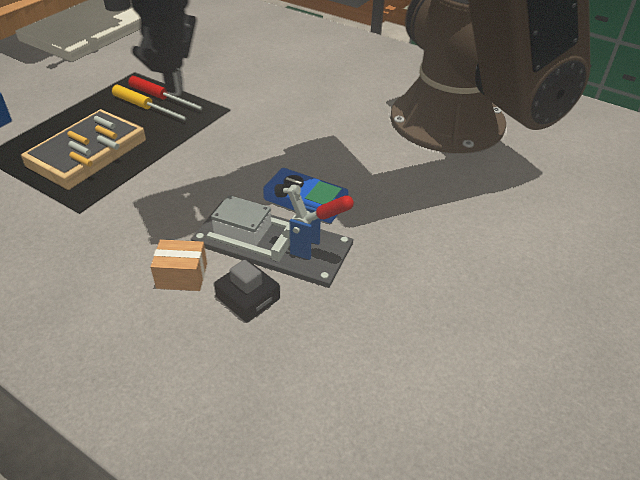

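View pics/wrist1.png

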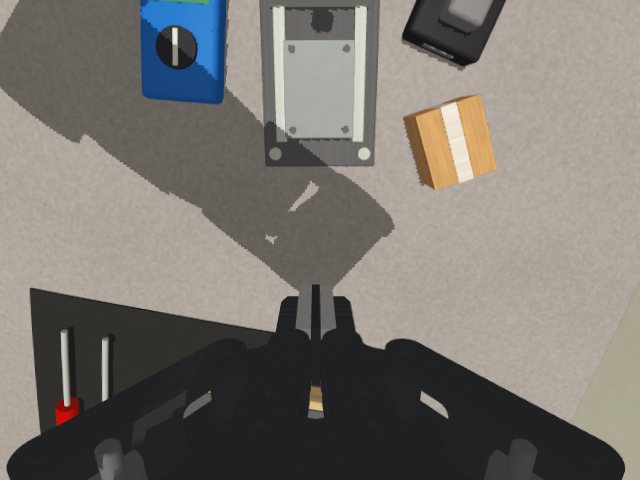

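The scene view shows nothing has moved: the box lid is at (240,213) and the gripper is above the loading end. The wrist view shows the fingertips at (317,290), in line with the channel and box at (319,90), and the carton at (450,140) is clear. I can descend.

```bash
python3 -m handwheel '[[[0.013,0,0.12,0,0,0,1],[0,0,0.13,0,0,0,1],[0,0,0.13,0,0,0,1],[0,0,0.13,0,0,0,1],[0,0,0.1,0,0,0,1]]]'
python3 -m handwheel '[[[0,0,0.07,0,0,0,1],[0,0,0,0,0,0,1]]]'
python3 -c "
from h import *
rep([-.105,0,.032])"
```

```text
time: 3.58
position: [0.5583, -0.2305, 0.0647]
eef_rot: [0.995, 0.096, 0.005, 0.002]
contact_force: [0.8, 0.4, -0.2]
width: 0.0001
time: 3.75
position: [0.5556, -0.2268, 0.0371]
eef_rot: [0.995, 0.097, 0.001, -0.001]
contact_force: [0.0, 0.3, -0.8]
width: 0.0002
t 3.75 jig pos [-0.1452 -0.0016  0.0371] shift [-0.0051 -0.1339  0.017 ] turn [-0.0116 -0.0272  0.0302] F jig [ 0.2786 -0.0712 -0.7727] w 0.00017660594656409103
```

```bash
python3 -m handwheel '[[[-0.003,-0.04,0.01,0,0,0,1],[0,-0.04,0.007,0,0,0,1],[0,-0.03,0,0,0,0,1],[0,-0.013,0,0,0,0,1],[0,-0.013,0,0,0,0,1]]]'
python3 -m handwheel '[[[0,-0.015,0,0,0,0,1],[0,-0.015,0,0,0,0,1],[0,-0.015,0,0,0,0,1],[0,-0.015,0,0,0,0,1],[0,0,0,0,0,0,1]]]'
python3 -c "
from h import *
rep([-.071,0,.032])
cv2.imwrite('pics/side2.png',cv2.cvtColor(capture('side'),cv2.COLOR_RGB2BGR))"
```

```text
time: 4.17
position: [0.5471, -0.1812, 0.0359]
eef_rot: [0.995, 0.098, 0.003, 0.0]
contact_force: [-0.3, -1.1, -0.6]
width: 0.0
time: 4.58
position: [0.5445, -0.1614, 0.0389]
eef_rot: [0.995, 0.099, 0.005, 0.002]
contact_force: [-0.4, -0.1, 0.9]
width: -0.0003
t 4.5833 jig pos [-0.0789 -0.0032  0.0389] shift [-0.0106 -0.0265  0.0228] turn [ 0.0556 -0.1196  0.0708] F jig [-0.0556  0.4385  0.913 ] w -0.0002777979902891991
```

View pics/side2.png

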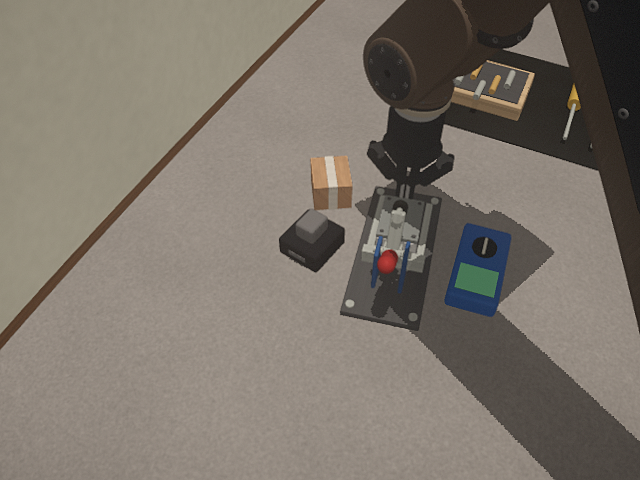

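The side view shows the box lid now around (398,218), nearly at the stop, with the fingertips just behind it at (405,190). The carton, battery and meter haven't moved. I'll keep pushing in small steps and watch the force.

```bash
python3 -m handwheel '[[[-0.01,-0.012,0.015,0.05,-0.1,0.05,1],[0,-0.01,0.01,0,0,0,1],[0,-0.01,0,0,0,0,1]]]'
python3 -c "
from h import *
rep([-.071,0,.032])"
python3 -m handwheel '[[[0,-0.008,0,0,0,0,1],[0,-0.008,0,0,0,0,1]]]'
python3 -c "
from h import *
rep([-.071,0,.032])"
```

```text
time: 4.88
position: [0.5408, -0.1543, 0.0315]
eef_rot: [0.995, 0.096, 0.002, 0.001]
contact_force: [1.1, -2.1, 1.0]
width: 0.0
t 4.8833 jig pos [-0.0711 -0.001   0.0315] shift [-0.0032 -0.0005 -0.0017] turn [ 0.0375 -0.0508  0.0032] F jig [-2.2333 -0.6696  1.0022] w 3.980838177874881e-06
time: 5.05
position: [0.5411, -0.1523, 0.0319]
eef_rot: [0.995, 0.097, 0.004, 0.004]
contact_force: [-2.9, -35.4, 5.2]
width: -0.0001
t 5.05 jig pos [-0.0693 -0.0016  0.0319] shift [-0.0053  0.0056 -0.0005] turn [ 0.1027 -0.0846  0.017 ] F jig [-34.1529   9.6474   5.2328] w -0.00011527481901154577
```

```bash
python3 -m handwheel '[[[0,0.003,0,0,0,0,1],[0,0,0,0,0,0,1],[0,0,0,0,0,0,1]]]'
python3 -m handwheel '[[[0,0.03,0,0,0,0,1],[0,0.05,0,0,0,0,1],[0,0.08,0,-0.1,0.08,0,1],[0,0.06,-0.05,0,0,0,1],[0,0,-0.1,0,0,0,1]]]'
python3 -c "
from h import *
rep([-.15,0,.25])
for n in('scene','wrist'):
    cv2.imwrite(f'pics/{n}3.png',cv2.cvtColor(capture(n),cv2.COLOR_RGB2BGR))
a=cv2.imread('pics/scene3.png')[160:330,140:370]
cv2.imwrite('pics/scene3z.png',cv2.resize(a,None,fx=3.4,fy=3.4,interpolation=cv2.INTER_CUBIC))"
```

```text
time: 5.3
position: [0.5407, -0.1536, 0.0315]
eef_rot: [0.995, 0.096, 0.003, 0.004]
contact_force: [0.2, -0.1, 0.3]
width: -0.0003
time: 5.72
position: [0.5511, -0.2205, 0.0725]
eef_rot: [0.995, 0.098, 0.002, 0.004]
contact_force: [0.7, -0.3, 0.7]
width: 0.0006
t 5.7167 jig pos [-0.1381  0.0016  0.0725] shift [ 0.0071  0.0446 -0.5913] turn [ 0.1052 -0.0413  0.0417] F jig [-0.4429 -0.6665  0.687 ] w 0.000600476549794239
```

View pics/scene3z.png

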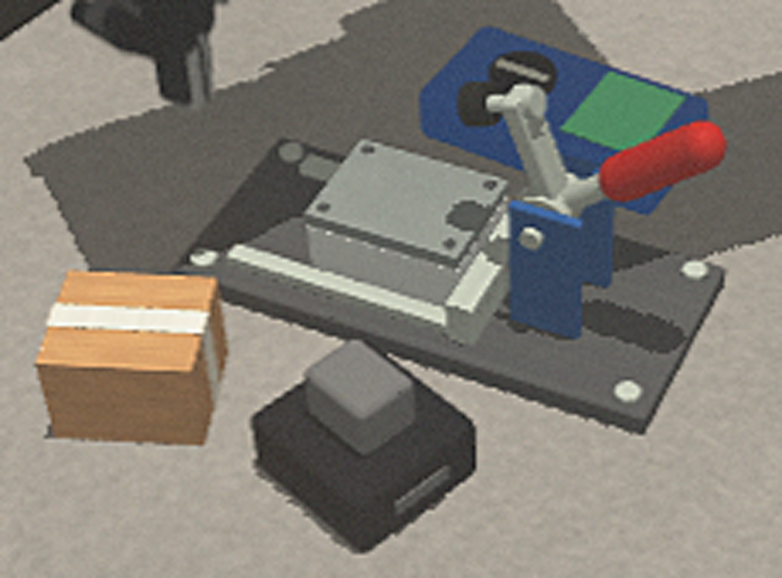

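The zoomed scene view shows the box against the stop: its front lid edge at about (455,265) meets the bar at (475,290). The clamp is still open with the red grip end at (708,143), and the bystanders are in place. Next I'll go up and over to the lever side.

```bash
python3 -m handwheel '[[[0.007,0,-0.12,0.1,-0.04,0.04,1],[0,0,-0.13,0,0,0,1],[0,0,-0.13,0,0,0,1],[0,0,-0.13,0,0,0,1],[0,0,-0.09,0,0,0,1]]]'
python3 -m handwheel '[[[0,-0.13,-0.01,0,0,0,1],[0,-0.13,0,0,0,0,1],[0,-0.13,0,0,0,0,1],[0,-0.13,0,0,0,0,1],[0,-0.13,0,0,0,0,1]]]'
python3 -c "
from h import *
rep([.19,0,.25])
C=camera_model('scene');l=np.mean([plane(C,(x/3.4+140,y/3.4+160),.052) for x,y in[(367,150),(490,185),(323,207),(449,243)]],0);print('box jig',JR.T@(l-JC))"
```

```text
time: 6.23
position: [0.5513, -0.2209, 0.2569]
eef_rot: [0.995, 0.095, -0.002, -0.002]
contact_force: [0.1, 0.1, -0.0]
width: -0.0002
time: 6.65
position: [0.5165, -0.0328, 0.2657]
eef_rot: [0.996, 0.091, 0.003, 0.001]
contact_force: [1.3, -0.0, 0.4]
width: -0.0
t 6.65 jig pos [ 0.0527 -0.0003  0.2657] shift [-0.0062 -0.4576  0.0511] turn [ 0.0286 -0.074  -0.1306] F jig [-0.285  -1.2204  0.4216] w -1.1472510418422226e-05
box jig [-0.0186 -0.0036  0.052 ]
```

```bash
python3 -m handwheel '[[[0,-0.13,0,0,-0.07,-0.13,1],[0,-0.13,0,0,0,0,1],[0,-0.13,0,0,0,0,1],[0,-0.06,0,0,0,0,1],[0,0,0,0,0,0,1]]]'
python3 -c "
from h import *
rep([.19,0,.117])"
```

```text
time: 7.07
position: [0.4878, 0.1093, 0.2641]
eef_rot: [0.995, 0.098, -0.001, 0.0]
contact_force: [-0.1, -0.4, -0.0]
width: -0.0
t 7.0667 jig pos [0.1977 0.0007 0.2641] shift [0.0031 0.0256 0.4904] turn [0.0029 0.0218 0.0564] F jig [-0.4187  0.1972 -0.0335] w -4.3667940060396355e-05
```

```bash
python3 -m handwheel '[[[0,0,0.12,0,0,0,1],[0,0,0.13,0,0,0,1],[0,0,0.13,0,0,0,1],[0,0,0.1,0,0,0,1],[0,0,0.01,0,0,0,1]]]'
python3 -c "
from h import *
rep([.15,0,.117])
cv2.imwrite('pics/scene4.png',cv2.cvtColor(capture('scene'),cv2.COLOR_RGB2BGR))
a=cv2.imread('pics/scene4.png')[100:330,140:450]
cv2.imwrite('pics/scene4z.png',cv2.resize(a,None,fx=2.5,fy=2.5,interpolation=cv2.INTER_CUBIC))"
```

```text
time: 7.48
position: [0.491, 0.1083, 0.1138]
eef_rot: [0.995, 0.1, 0.003, 0.0]
contact_force: [0.1, -0.0, -0.1]
width: 0.0001
t 7.4833 jig pos [ 0.1961 -0.0022  0.1138] shift [-0.0086  0.1536 -0.0104] turn [ 0.0128 -0.0812  0.1115] F jig [-0.0729 -0.1229 -0.1224] w 6.796114899045881e-05
```

View pics/scene4z.png

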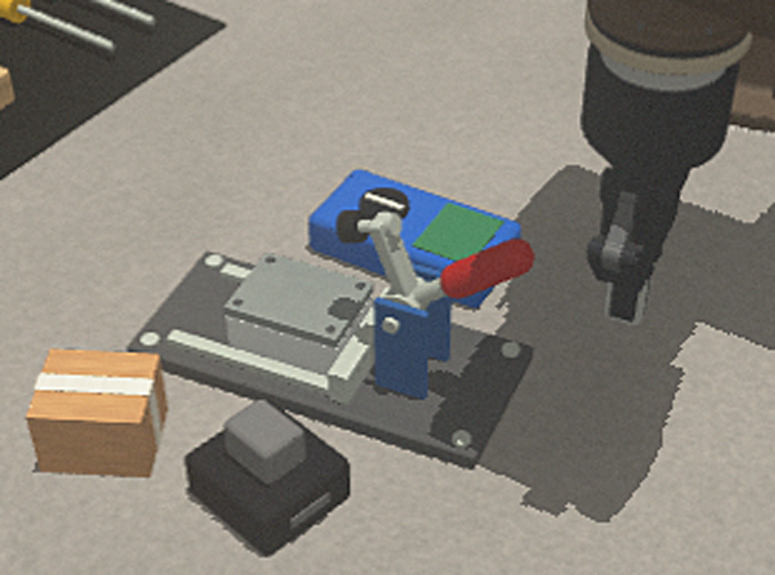

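The fingers are at (627,310), on the far side of the lever's grip end at (520,255), and the box is still home. Next I'll push along -x.

```bash
python3 -m handwheel '[[[-0.008,0.06,-0.01,0,-0.08,0.1,1],[0,0.06,0,0,0,0,1],[0,0.035,0,0,0,0,1],[0,0.03,0,0,0,0,1],[0,0.03,0,0,0,0,1]]]'
python3 -c "
from h import *
rep([.09,0,.117])"
```

```text
time: 7.95
position: [0.5041, 0.0445, 0.1253]
eef_rot: [0.995, 0.095, 0.002, -0.002]
contact_force: [-0.2, 5.5, -1.2]
width: -0.0001
t 7.95 jig pos [ 0.131  -0.0028  0.1253] shift [-0.0094  0.1368  0.0272] turn [-0.0504 -0.0606 -0.0165] F jig [ 5.429  -0.8989 -1.182 ] w -0.00010610160432988525
```

```bash
python3 -m handwheel '[[[-0.009,0.03,0.02,0,-0.06,0,1],[0,0.03,0.008,0,0,0,1],[0,0.03,0.004,0,0,0,1],[0,0.03,0.004,0,0,0,1],[0,0.02,0.004,0,0,0,1]]]'
python3 -c "
from h import *
rep([.085,0,.117])"
```

```text
time: 8.37
position: [0.5129, -0.0002, 0.1206]
eef_rot: [0.996, 0.095, 0.005, -0.002]
contact_force: [-0.3, -0.6, -0.6]
width: -0.0001
t 8.3667 jig pos [ 0.0854 -0.0029  0.1206] shift [-0.0099  0.0015  0.0119] turn [-0.0414 -0.1294 -0.0347] F jig [-0.5307  0.4262 -0.5891] w -9.921891890384025e-05
```

Contact has been lost, so the lever has probably snapped over. I'll back away and look.

```bash
python3 -m handwheel '[[[0,-0.08,0,0,0,0,1],[0,-0.12,0,0,0,0,1],[0,-0.12,-0.05,0,0,0,1],[0,-0.05,-0.1,0,0,0,1],[0,0,0,0,0,0,1]]]'
python3 -c "
from h import *
rep([.085,0,.117])
for n in('scene','side'):
  cv2.imwrite(f'pics/{n}5.png',cv2.cvtColor(capture(n),cv2.COLOR_RGB2BGR))
a=cv2.imread('pics/scene5.png')[100:330,140:450]
cv2.imwrite('pics/scene5z.png',cv2.resize(a,None,fx=2.5,fy=2.5,interpolation=cv2.INTER_CUBIC))"
```

```text
time: 8.78
position: [0.4937, 0.107, 0.1681]
eef_rot: [0.996, 0.09, 0.006, -0.002]
contact_force: [0.2, 0.2, 0.1]
width: 0.0001
t 8.7833 jig pos [ 0.1943 -0.0046  0.1681] shift [-0.0133  0.3649  0.1696] turn [-0.0245 -0.1476 -0.1393] F jig [ 0.1183 -0.2199  0.0749] w 6.0344546838564844e-05
```

View pics/scene5z.png

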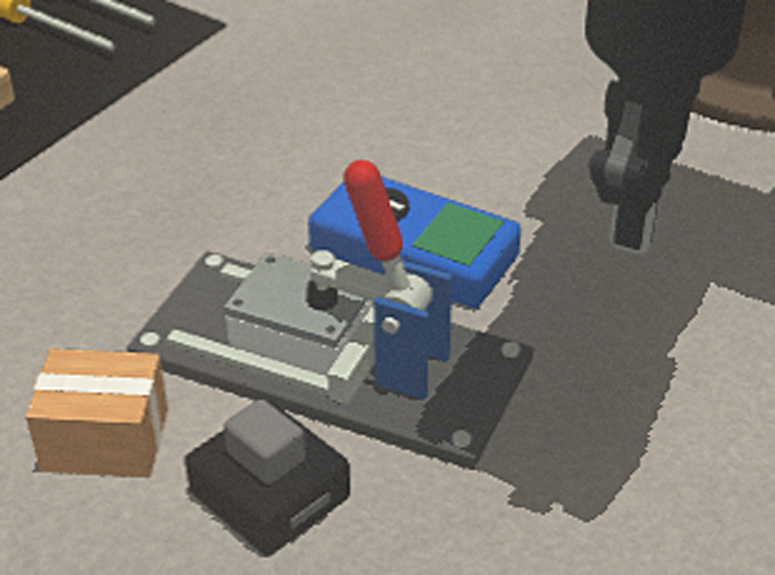

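View pics/side5.png

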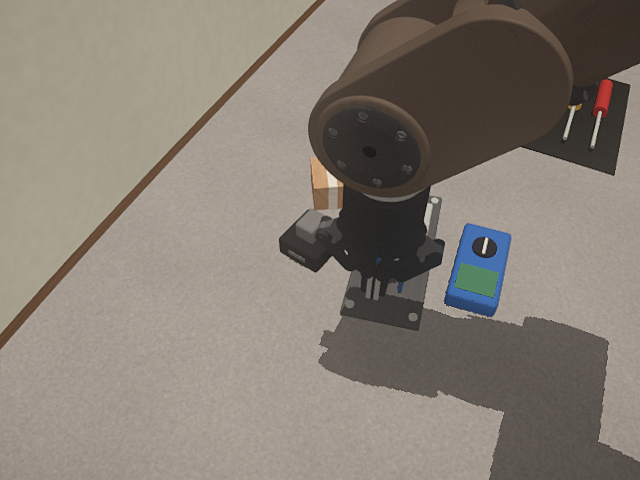

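The scene view shows the arm level with its pad at (322,295) on the lid, the lever leaning over with its end at (361,173), and the box home. The side view is partly blocked by the arm, but the meter and battery are where they were. I'll check the lever end against its expected position, then hand in.

```bash
python3 -m handwheel '[[[0,0,0,0,0,0,1],[0,0,0,0,0,0,1],[0,0,0,0,0,0,1],[0,0,0,0,0,0,1]]]'
python3 - <<'E'
from h import *
from plant import bot
C=camera_model('scene')
for a in(1.0,1.08,1.2):
    th=.86-a;P=JC+JR@np.array([.055+.092*np.sin(th),0,.072+.092*np.cos(th)]);print(a,proj(C,[P])[0])
i=capture('scene').astype(int);r=(i[...,0]>110)&(i[...,1]<60)&(i[...,2]<60);r[:, :250]=0;r[:150]=0
ys,xs=np.nonzero(r);k=ys<ys.min()+8;print("red top",ys.min(),xs[k].mean())
l=np.mean([plane(C,(x/2.5+140,y/2.5+100),.052) for x,y in[(270,260),(361,287),(237,303),(330,329)]],0);print('box jig',JR.T@(l-JC))
print(sensors.get_state()['contact_force'])
bot.job_done()
E
```

```text
time: 9.22
position: [0.493, 0.1025, 0.1632]
eef_rot: [0.996, 0.089, 0.003, -0.001]
contact_force: [0.2, 0.1, -1.3]
width: -0.0
1.0 [294.30788846 170.47303981]
1.08 [289.81359583 169.98729694]
1.2 [283.30175592 169.89145802]
red top 165 284.85714285714283
box jig [-0.0184247  -0.00401256  0.052     ]
[-0.76794386 -0.23051977 -0.33505077]
the job is handed in; nothing more can be done
```

I pushed the box home against the end stop with the closed fingers. I then went over to the lever side and pushed the red lever past centre, and it snapped down onto the box. I handed the job in at about 9.3 s, with the arm standing clear; no verdict was reported.

- **Box home:** contact force rose to about 34 N when the box met the stop. In the last picture its centre measured jig x ≈ -0.018 m (-0.020 nominal), consistent with being home within the ~2 mm camera accuracy.
- **Box sideways:** the same picture put the box about 4 mm off in y, although the channel leaves only about 2 mm each side. I put that down to calibration error, because the side view had given about 1 mm before the push.
- **Clamp down:** the lever end was seen at pixel column 285, against 283 expected for 1.2 rad and 290 for 1.08 rad. The pad was visibly on the lid.
- **Bystanders:** the battery, carton and meter looked unmoved in the final scene picture. I compared them by eye and did not measure them. The arm partly blocked the final side view.
- **Robot clear:** the residual force reading was under 1 N.

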